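# Prop the guard of a range-selector box and index its selector

## Robot

A 6-joint arm with a two-finger parallel gripper is mounted at the origin on a cart in front of the work surface, level with it; the furniture and walls round the work are solid. World frame = base frame: x ahead of the robot, y to its left, z up, the work surface at z = 0. Lengths are in m, angles in degrees, forces in N, time in s.
With the tool pointing down it reaches from about 0.35 to 0.875 m from the base axis. Payload 4.2 kg.
Tool frame: the origin (TCP) lies at the centre of the arm's flange, where the gripper is bolted on; the fingertips stand 182 mm ahead of it and the grasp point (between the pads) lies 164 mm ahead of it (r.nose_length is the distance from the TCP to the fingertips, in m); z points along the fingers, y is the line along which they close (so a half turn about z gives the same grasp; the last joint's range is limited). The gripper opens to 87 mm and grips with 3 to 60 N. Pads are 19 mm wide; open, the fingers measure 117 mm over their backs; the gripper's body (75 mm by 190 mm) begins 51 mm behind the grasp point.
Start: joints at [79.905, 22.042, 0.453, 0, -68.411, -14.817], TCP at [0.263, 0.567, 0.405] pointing down, gripper open.
Joint ranges: [-179.83, 179.83], [-69.29, 118.12], [-61.27, 80.66], [-181.25, 117.63], [-171.15, -9.14], [-177.46, 177.46]. Speed limits (degrees/s): [159.86, 159.86, 180, 180, 180, 180].

## Interface

Orientations are given as a 3x3 rotation matrix whose columns are the frame's x, y, z axes.
In Python, from station import r, vision gives the robot as it stands. The module is installed in compiled form; this text tells all that it offers.
- The arm moves only by the shell command python3 -m creep 'ROWS'. ROWS is JSON, a list of rows, each a list of 7 numbers: the opening, from -1 (shut) to 1 (fully open), then the shift along the tool's x, y, z in mm, then the turn, a rotation vector about the tool's x, y, z in degrees. A call has 1 to 8 rows; each row is the pose to reach, as a shift and turn from the pose commanded when the call began, along the tool's axes at that moment; what a row does not reach only later rows make up. A row lasts 1/12 s, in which the tool goes at most 41.7 mm and 7.16 degrees, less where a joint would pass 70% of its speed; a pose out of reach is approached as far as the arm can. A call with a gripper value outside its range is refused whole. The fingers move at their own pace and stop on an object; the grip force is fixed at half the most. Time passes only in rows, so rows that repeat a pose let the fingers close. It gives the time, the measured TCP pose, the force, the opening and the grip force at its end, in the units of the state.
- r.sense(): the state, without advancing time (a new reading comes with each control period).
- vision.capture(name): name is "scene" or "top" or "wrist"; returns (picture, depth): 420x560x3 uint8, red, green, blue; 420x560 float32, m along the optical axis (not along the pixel's ray), 0 where there is no reading.
- vision.camera_model(name): a dict with "vertical_fov" (degrees; the focal length in pixels is half the picture's height over the tangent of half this angle, whatever the lens; pixels are square), "cx", "cy" (the principal point, pixels), "extrinsics" (4x4, takes a point from camera to world coordinates); the wrist camera has in their place "mount" (4x4, takes a point from camera to tool coordinates, whose origin is the TCP and whose axes are the flange's). Camera axes: x right, y down, z forward; pixel columns grow to the right and rows downward; lengths in m; the calibration is good to about 2 mm. A picture is of the moment at which its call begins: read the wrist's pose just before it. camera_model takes no time and is no camera call.
- r.finish_job(): hands the job in; it is judged then, once.
Trained networks look in the newest picture that a camera, given by its name, has taken for a name from the list of things; names that differ only in an ending like _2 or _b are one class to them, and where a whole thing is asked for, a point or a joint stands for the part that bears it (a point fixed in the world has none). Each returns a list of dicts, best first, with "conf" (0 to 1); they miss things now and then, are a little off and sometimes report something else, mostly with a low value. They report only what shows in the picture. A call takes as long as a camera call.
- vision.find_in(camera, thing): "uv" ([column, row] in pixels, amid what is visible of it).
- vision.cut_out(camera, thing): "region" (420x560 bool, what is visible of it) and "uv" ([column, row] in pixels, amid what is visible of it).
The state is a dict: "time_s": time; "joints": joint angles; "joint_velocities": joint speeds; "effort": joint torques, N m; "tcp_pos": TCP position; "ee_rot": TCP orientation; "wrist_force": force on the tool from outside, world axes, zero at the start; "moment": the same for the moment, N m; "gripper_width": opening from 0.0 (shut) to 1.0 (fully open); "gripper_force": force on a finger pad.
Only numpy, scipy, OpenCV 4.12 (cv2) and the standard library are available. Lean on these libraries where they do the work, as an engineer would, in place of code of your own. Each camera call takes 0.05 s, during which the arm holds its last target. There are 200 camera calls.

## Task

The range selector under the flip guard was left parked between positions. Lift the guard by its tab until its side stay drops in, lower it gently (never letting it drop) until the stay carries it, and let go. Then turn the selector gently clockwise seen from above, leaving it free to sink, until its hidden pin falls into its pocket, and turn on just until it bears on the pocket's wall with about 0.2 N m to prove the lock, without forcing it; let go and leave the guard propped and the things around undisturbed.

Things in the scene. Friction and masses are not known exactly. Their poses are not given: they have to be found in the camera images.
- range_box: Grey steel box, 200 x 170 x 45 mm (x, y, z), fixed on the worktop at a yaw within 0.3 rad of the world's; origin at the centre of its underside, z up; its front (four sockets) faces its own -x. On its flat top stands the selector, covered by the guard, and behind that the guard's hinge.
- guard_hinge (a point): Middle of the guard's hinge line, which runs along the box's y at box x = +45 mm, z = 90 mm. Does not move.
- guard (a joint): Angle of the guard, rad: 0 shut and level, grows as its front rises, stop at 1.68. Light grey sheet hood (0.1 kg), 115 mm from hinge to front edge, 137 mm wide, side flanges 32 mm deep, open in front. A spring and its weight shut it from any angle (up to 0.7 N at the tab) unless the stay holds it. Closing faster than 2 rad/s counts as letting it drop.
- guard_tab (a point): Grip point on the guard's finger tab: black bar 14 mm wide (box y), 7 mm thick, standing out 45 mm beyond the guard's front edge; the point is 142 mm from the hinge line, 18 mm from the tab's end, 90 mm high when shut. Moves on a circle about the hinge line. Fingers closed along box y on its two sides let it pivot between them, so the tool can stay upright.
- stay (a joint): Stay: steel strip riveted to the guard's left (+y) flange, rad relative to the guard. Its thick tail slides over a fixed pin (in a bracket at box x = +87, y = +64 to +80, z = 82 mm). Above a guard angle of about 1.55 the tail's step falls in front of the pin by itself; lowered from there the guard is carried at about 1.48. Needs no handling.
- selector_grip (a point): On the knob's upright axis (box x = -45, y = 0 mm), 71 mm above the worktop while parked, 67.5 mm when sunk home; sinks and turns with the knob, x along its bar. The knob is a black bar 40 mm long (its x), 11 mm wide, 21 mm tall (10.5 mm below to 10.5 mm above this point) on a round skirt 44 mm across, 6 mm thick. At the start it can still turn 1.5 to 1.8 rad clockwise to its end stop.
- test_board: Bystander: green circuit board on stand-offs, 92 x 135 x 20 mm, loose, right of the box.
- side_cutters: Bystander: side cutters with red grips, 113 mm long, lying loose left of the box.
- solder_reel: Bystander: standing reel of wire, 56 mm across, 42 mm high, loose, left behind the box.
- esd_brush: Bystander: black brush, 134 mm long, lying loose on the right near the worktop's front edge.
- selector: The knob with skirt and pin; origin on its axis, 45 mm above the worktop, 27 mm below selector_grip, as built. A 6 N spring pulls it down. Turning takes 0.02 to 0.1 N m until, 0.2 to 1.1 rad clockwise of its start (unknown beforehand), the hidden pin falls into a pocket: the knob sinks 3.5 mm and has then only 0.1 to 0.25 rad to go before it bears on the pocket's wall.
- selector_pin (a point): Tip of the pin under the skirt, 15 mm from the knob's axis, riding on the index plate 51 mm above the worktop. Fingers that pinch the bar hold the knob up and carry the pin past the pocket; with 2 to 4 mm of play round the bar it drops. A torque T on the locked knob loads the pin with T / 15 mm: 0.1 N m is 7 N, 0.4 N m is 27 N. It breaks above 30 N, pressed down or turned.

How it is judged (in metres and radians):
On the way, in this order (a step that is already met when the one before it is completed fails the run):
1. the guard stands propped on its stay, let go by the robot (value of joint guard between 1.38 and 1.55 rad and contact force between the fingers and range_box below 0.2 N), for 0.4 s.
2. the selector has sunk into its pocket and bears on the pocket's wall with over 6 N (about 0.1 N m) (z of selector_grip in the frame of range_box below 0.0685 m and contact force between selector and range_box above 6 N), for 0.2 s.
At the end, for the whole second after the job is handed in: The selector is home in its pocket (grip point below 68.5 mm above the box's underside; 67.5 is home) and the guard still stands propped on its stay (1.38 to 1.55 rad) (z of selector_grip in the frame of range_box below 0.0685 m and value of joint guard between 1.38 and 1.55 rad); the robot touches nothing.
It fails at once if the selector's pin is loaded beyond 30 N (pressed or turned by force) (contact force between selector and range_box above 30 N).
It fails at once if the guard is let drop (closes faster than 2 rad/s) (velocity of joint guard below -2 rad/s).
It fails at once if the circuit board, side cutters, reel or brush is moved by more than 20 mm (distance of any of test_board, side_cutters, solder_reel, esd_brush from where it was at the start of the episode above 0.02 m).
It also fails if it takes over 72 s, if anything falls off the work surface, if the arm or the gripper's body presses on something with over 40 N, if the wrist force passes 120 N, or if a joint passes its speed limit or range.

## Working session

There is one attempt and no reset: what is moved stays moved. The work goes in short steps, Python scripts to look and compute and a shell command to move; the robot and the scene stay as the last step left them, time stands still between calls to the robot, and variables do not carry over. Pictures are saved under pics/ and viewed, at most 10 in all, crops included, and the job is handed in when it is done.

```bash
mkdir -p pics; cat > h.py <<'E'
import numpy as np, cv2
from station import r, vision
def cam(n):
    m=vision.camera_model(n); f=210/np.tan(np.radians(m["vertical_fov"])/2)
    if "mount" in m:
        s=r.sense(); T=np.eye(4); T[:3,:3]=s["ee_rot"]; T[:3,3]=s["tcp_pos"]; E=T@np.array(m["mount"])
    else: E=np.array(m["extrinsics"])
    return f,m["cx"],m["cy"],E
def cloud(n):
    c=cam(n); p,d=vision.capture(n); f,cx,cy,E=c
    v,u=np.mgrid[:420,:560]; P=np.stack([(u-cx)/f*d,(v-cy)/f*d,d,np.ones_like(d)],-1)@E.T
    return p,d,P[...,:3]
def save(n,p): cv2.imwrite("pics/"+n+".png",p[...,::-1])
E
python3 - <<'E'
from h import *
s=r.sense(); print({k:np.round(v,3).tolist() for k,v in s.items()})
ims=[]
for n in ("top","scene"):
    p,d,P=cloud(n); ims.append(cv2.resize(p,(400,300)))
    np.save(n+".npy",P); save(n,p)
    for t in ("range_box","guard","guard_tab","test_board","solder_reel","side_cutters","esd_brush","stay"):
        for o in vision.cut_out(n,t)[:1]:
            R=o["region"]&(d>0); q=P[R]
            print(n,t,round(o["conf"],2),np.round(o["uv"]),np.round(np.median(q,0),3),np.round(np.percentile(q,[2,98],axis=0),3).tolist())
save("both",np.hstack(ims))
E
```

```text
{'time_s': 0.0, 'joints': [79.905, 22.089, 0.38, -0.029, -68.41, -14.815], 'joint_velocities': [0.013, 0.006, -0.066, 0.001, 0.032, -0.017], 'effort': [0.0, -39.067, 18.741, 4.22, 0.011, -0.0], 'tcp_pos': [0.263, 0.567, 0.404], 'ee_rot': [[0.907, -0.421, -0.001], [-0.421, -0.907, -0.002], [0.0, 0.002, -1.0]], 'wrist_force': [-0.192, 0.403, -0.153], 'moment': [-0.037, 0.002, 0.005], 'gripper_force': 0.0, 'gripper_width': 0.996}
top range_box 0.65 [242. 208.] [0.569 0.136 0.089] [[0.477, 0.054, 0.038], [0.672, 0.221, 0.095]]
top guard 0.71 [239. 211.] [0.563 0.136 0.091] [[0.491, 0.07, 0.087], [0.624, 0.216, 0.096]]
top guard_tab 0.79 [239. 210.] [0.562 0.136 0.091] [[0.489, 0.07, 0.087], [0.62, 0.205, 0.095]]
top test_board 0.76 [418. 217.] [ 0.56  -0.318  0.009] [[0.5, -0.381, 0.004], [0.622, -0.253, 0.019]]
top solder_reel 0.55 [173. 169.] [0.671 0.316 0.04 ] [[0.649, 0.295, 0.001], [0.698, 0.343, 0.045]]
top side_cutters 0.8 [147. 258.] [0.45  0.375 0.008] [[0.402, 0.361, -0.002], [0.506, 0.399, 0.013]]
top esd_brush 0.7 [413. 275.] [ 0.408 -0.304  0.009] [[0.379, -0.357, -0.001], [0.443, -0.242, 0.024]]
scene range_box 0.75 [256. 184.] [0.549 0.106 0.056] [[0.472, 0.042, 0.009], [0.676, 0.216, 0.094]]
scene guard 0.87 [258. 173.] [0.562 0.124 0.091] [[0.488, 0.06, 0.062], [0.625, 0.209, 0.095]]
scene guard_tab 0.97 [257. 174.] [0.562 0.125 0.091] [[0.487, 0.06, 0.047], [0.628, 0.221, 0.095]]
scene test_board 0.67 [366. 291.] [ 0.562 -0.323  0.009] [[0.5, -0.387, 0.0], [0.629, -0.253, 0.019]]
scene solder_reel 0.45 [246. 145.] [0.667 0.31  0.039] [[0.65, 0.292, 0.003], [0.695, 0.339, 0.044]]
scene side_cutters 0.68 [178. 167.] [0.447 0.373 0.006] [[0.403, 0.358, -0.002], [0.505, 0.403, 0.012]]
scene esd_brush 0.71 [316. 327.] [ 0.408 -0.307  0.009] [[0.379, -0.36, -0.001], [0.443, -0.246, 0.025]]
```

View pics/both.png

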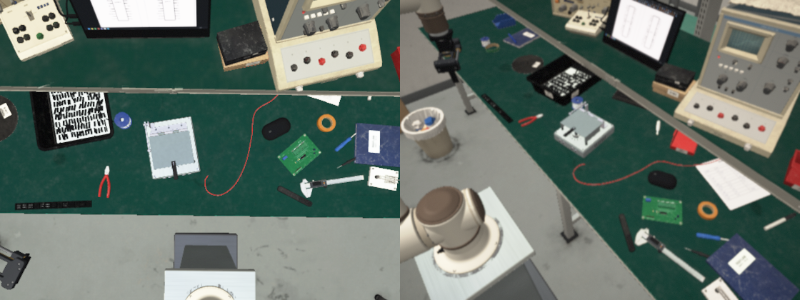

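The top view (left, half scale) shows the box at about (173,148), with its black tab pointing toward the robot at (174,170). The side cutters, board and brush are well clear. Next I'll fit the box pose.

```bash
python3 - <<'E'
from h import *
for n in ("top","scene"):
    P=np.load(n+".npy"); p=cv2.imread(f"pics/{n}.png")
    near=(abs(P[...,0]-.57)<.16)&(abs(P[...,1]-.136)<.14)
    L=near&(P[...,2]>.084)&(P[...,2]<.1); dark=p.max(-1)<70
    g=P[L&~dark]; c,wh,a=cv2.minAreaRect(g[:,:2].astype(np.float32)); print(n,"guard",np.round(c,4),np.round(wh,4),round(a,2))
    b=P[near&(P[...,2]>.035)&(P[...,2]<.06)]; c,wh,a=cv2.minAreaRect(b[:,:2].astype(np.float32)); print("box",np.round(c,4),np.round(wh,4),round(a,2))
    t=P[near&dark&(P[...,2]>.08)&(P[...,2]<.1)]; print("tab",len(t),np.round(t.mean(0),4),np.round(t.min(0),3),np.round(t.max(0),3))
P=np.load("top.npy")
for x in np.arange(.35,1.2,.05):
    m=(abs(P[...,0]-x)<.025)&(abs(P[...,1]-.1)<.25)&(P[...,2]>-.2); print(round(x,2),np.round(np.percentile(P[m][:,2],[2,50,99]),3) if m.any() else None)
p=cv2.imread("pics/top.png")[140:280,180:310]; cv2.imwrite("pics/crop.png",cv2.resize(p,None,fx=4,fy=4))
E
```

```text
top guard [0.5741 0.1437] [0.1967 0.1476] 11.71
box [0.5775 0.1396] [0.2    0.1697] 10.31
tab 115 [0.4906 0.1245 0.093 ] [0.465 0.113 0.088] [0.524 0.136 0.098]
scene guard [0.5665 0.1386] [0.205  0.1515] 7.64
box [0.5779 0.1347] [0.201  0.1682] 10.25
tab 24 [0.4914 0.1208 0.093 ] [0.472 0.115 0.09 ] [0.513 0.128 0.095]
0.35 [-0.005 -0.     0.005]
0.4 [-0.004 -0.     0.005]
0.45 [-4.000e-03  1.000e-03  1.097e+00]
0.5 [-0.004  0.001  0.094]
0.55 [-0.004  0.002  0.095]
0.6 [-0.004  0.001  0.096]
0.65 [-0.004  0.002  0.094]
0.7 [-0.004  0.001  0.239]
0.75 [-0.004  0.238  0.243]
0.8 [-0.002  0.241  0.315]
0.85 [0.237 0.241 0.315]
0.9 [0.239 0.31  0.371]
0.95 [0.237 0.241 0.339]
1.0 [0.237 0.24  0.266]
1.05 None
1.1 None
1.15 None
```

View pics/crop.png

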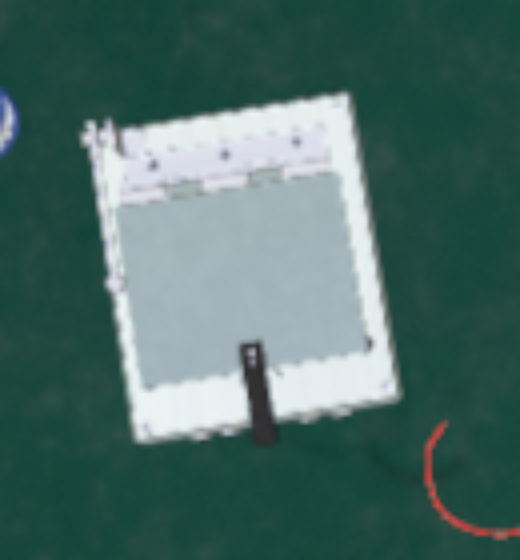

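Top crop: the box leans about 10° left, and the tab at (258,395) runs toward the robot. That gives box centre ≈ (0.578, 0.137), yaw ≈ 10.3°, and tab grip ≈ (0.482, 0.120, 0.09). I'll move above it.

```bash
python3 -m creep '[[0,387,313,0,0,0,-35.2],[0,387,313,0,0,0,-35.2],[0,387,313,0,0,0,-35.2],[0,387,313,0,0,0,-35.2],[0,387,313,0,0,0,-35.2],[0,387,313,0,0,0,-35.2],[0,387,313,0,0,0,-35.2],[0,387,313,0,0,0,-35.2]]'
cat >> h.py <<'E'
C=np.array([.5777,.137,0]); YAW=np.radians(10.3)
def Rb(): c,s=np.cos(YAW),np.sin(YAW); return np.array([[c,-s,0],[s,c,0],[0,0,1]])
def goto(box,tilt=0):
    "shift in tool axes (mm) bringing grasp point to box-frame point; tool stays as it is"
    s=r.sense(); R=np.array(s["ee_rot"]); g=np.array(s["tcp_pos"])+.164*R[:,2]
    b=Rb().T@(g-C)*1000
    yy=Rb().T@R
    print("t",round(s["time_s"],2),"grasp box mm",np.round(b,1),"tool y in box deg",round(np.degrees(np.arctan2(yy[1,1],yy[0,1])),2),"z",np.round(yy[:,2],3),"shift",np.round(R.T@(Rb()@np.array(box)+C-g)*1000,1),"F",np.round(s["wrist_force"],2),"M",np.round(s["moment"],2),"w",round(s["gripper_width"],3),"gf",s["gripper_force"],"j",np.round(s["joints"]))
E
python3 -c "
from h import *
goto([-.097,0,.09])"
```

```text
time_s: 1.57
tcp_pos: [0.4103, 0.2656, 0.4052]
ee_rot: [[0.984, 0.179, 0.001], [0.179, -0.984, 0.001], [0.001, -0.001, -1.0]]
wrist_force: [0.2, 0.6, 0.1]
gripper_width: 0.529
gripper_force: 0.0
t 1.57 grasp box mm [-141.5  156.5  241.2] tool y in box deg -89.98 z [ 0.001  0.001 -1.   ] shift [ 44.4 156.6 151.1] F [0.24 0.63 0.12] M [-0.   -0.11  0.04] w 0.529 gf 0.0 j [ 52.   9. -18.   0. -63.  48.]
```

```bash
python3 -m creep '[[0,44,157,60,0,0,0],[0,44,157,60,0,0,0],[0,44,157,60,0,0,0],[0,44,157,60,0,0,0],[0,44,157,60,0,0,0],[0,44,157,60,0,0,0]]' >/dev/null
python3 - <<'E'
from h import *
p,d,P=cloud("wrist"); save("w1",p); B=(P-C)@Rb()
goto([-.097,0,.09])
dark=(p.max(-1)<70)&(d>0); m=dark&(B[...,2]>.08)&(B[...,2]<.1)&(abs(B[...,0]+.09)<.05)&(abs(B[...,1])<.03)
q=B[m]; print(len(q),np.round(q.mean(0),4),np.round(np.percentile(q,[2,98],axis=0),4)) if len(q) else print("none")
for o in vision.cut_out("wrist","guard_tab")[:1]: 
    R=o["region"]&(d>0); print(o["conf"],o["uv"],np.round(np.percentile(B[R],[2,50,98],axis=0),4))
E
```

```text
t 2.12 grasp box mm [-97.6   0.5 180.5] tool y in box deg -90.15 z [-0.001 -0.    -1.   ] shift [ 0.6  0.5 90.5] F [ 0.3  -0.01  0.55] M [ 0.   -0.06 -0.05] w 0.5 gf 0.0 j [ 33.  13. -22.   0. -55.  67.]
189 [-0.0802 -0.0017  0.0938] [[-0.1107 -0.0041  0.0921]
 [-0.0532  0.0081  0.0952]]
0.67 [274.8, 95.5] [[-0.0803 -0.0629  0.0905]
 [-0.0067  0.0035  0.092 ]
 [ 0.0439  0.0736  0.0951]]
```

View pics/w1.png

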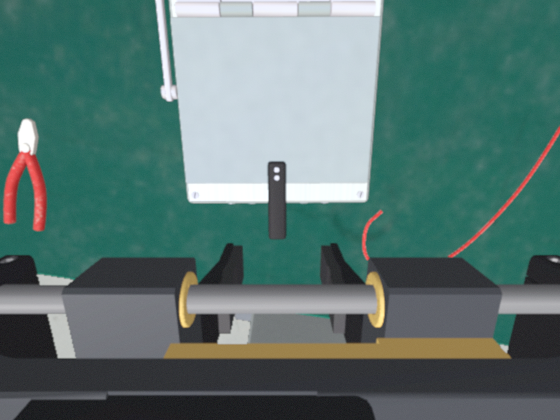

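The wrist view shows the tab at (277,200) centred between the fingers and the guard aligned with the tool. I'll descend and close.

```bash
python3 -m creep '[[0,0.6,-1,90,0,0,0],[0,0.6,-1,90,0,0,0],[0,0.6,-1,90,0,0,0],[-0.5,0.6,-1,90,0,0,0],[-1,0.6,-1,90,0,0,0],[-1,0.6,-1,90,0,0,0],[-1,0.6,-1,90,0,0,0]]' >/dev/null
python3 - <<'E'
from h import *
goto([-.097,0,.09])
g=np.array([-97,0,90])
for th in np.arange(0,1.68,.1):
    print(round(th,2),np.round([142*(1-np.cos(th)),142*np.sin(th)],1).tolist(),end=" ")
E
```

```text
t 2.75 grasp box mm [-95.4   3.4  93.1] tool y in box deg -89.95 z [ 0.005  0.002 -1.   ] shift [-1.6  3.4  3.1] F [ 0.06 -0.14 -0.41] M [-0.05  0.02 -0.02] w 0.284 gf 0.0 j [ 33.  19. -28.   0. -42.  67.]
0.0 [0.0, 0.0] 0.1 [0.7, 14.2] 0.2 [2.8, 28.2] 0.3 [6.3, 42.0] 0.4 [11.2, 55.3] 0.5 [17.4, 68.1] 0.6 [24.8, 80.2] 0.7 [33.4, 91.5] 0.8 [43.1, 101.9] 0.9 [53.7, 111.2] 1.0 [65.3, 119.5] 1.1 [77.6, 126.6] 1.2 [90.5, 132.3] 1.3 [104.0, 136.8] 1.4 [117.9, 139.9] 1.5 [132.0, 141.6] 1.6 [146.1, 141.9]
```

```bash
python3 -m creep '[[-1,0,0,0,0,0,0],[-1,0,0,0,0,0,0],[-1,0,0,0,0,0,0],[-1,0,0,0,0,0,0]]' ; python3 -c "
from h import *
goto([-.097,0,.09])"
```

```text
time_s: 3.08
tcp_pos: [0.4822, 0.1221, 0.2555]
ee_rot: [[0.984, 0.179, 0.002], [0.179, -0.984, 0.001], [0.002, -0.001, -1.0]]
wrist_force: [0.3, -0.6, 1.5]
gripper_width: 0.158
gripper_force: 30.0
t 3.08 grasp box mm [-96.3   2.5  91.5] tool y in box deg -90.0 z [ 0.002  0.001 -1.   ] shift [-0.7  2.5  1.5] F [ 0.26 -0.61  1.49] M [-0.2  -0.43  0.02] w 0.158 gf 29.999378621578217 j [ 33.  19. -29.   0. -42.  67.]
```

```bash
python3 -m creep '[[-1,0.7,0,-14.2,0,0,0],[-1,2.8,0,-28.2,0,0,0],[-1,6.3,0,-42,0,0,0],[-1,11.2,0,-55.3,0,0,0],[-1,17.4,0,-68.1,0,0,0],[-1,24.8,0,-80.2,0,0,0],[-1,33.4,0,-91.5,0,0,0],[-1,43.1,0,-101.9,0,0,0]]' ; python3 -c "
from h import *
goto([-.097,0,.09])"
```

```text
time_s: 3.75
tcp_pos: [0.5232, 0.1295, 0.356]
ee_rot: [[0.984, 0.178, -0.005], [0.178, -0.984, -0.001], [-0.005, -0.0, -1.0]]
wrist_force: [-1.8, 1.3, -3.3]
gripper_width: 0.157
gripper_force: 30.0
t 3.75 grasp box mm [-55.9   2.4 192. ] tool y in box deg -90.06 z [-0.005  0.    -1.   ] shift [-40.6   2.5 102.3] F [-1.84  1.3  -3.25] M [0.22 0.69 0.03] w 0.157 gf 30.000161742791533 j [ 31.  16. -16.  -0. -58.  69.]
```

```bash
python3 -m creep '[[-1,10.6,0,-9.3,0,0,0],[-1,22.2,0,-17.6,0,0,0],[-1,34.5,0,-24.7,0,0,0],[-1,47.4,0,-30.4,0,0,0],[-1,60.9,0,-34.9,0,0,0],[-1,74.8,0,-38,0,0,0],[-1,88.9,0,-39.7,0,0,0],[-1,97,0,-40.1,0,0,0]]' >/dev/null; python3 -m creep '[[-1,9,0,0.2,0,0,0],[-1,9,0,0.2,0,0,0],[-1,9,0,0.2,0,0,0]]';  python3 - <<'E'
from h import *
goto([.045-.142*np.cos(1.60),0,.09+.142*np.sin(1.6)])
p,d,P=cloud("scene"); save("s2",cv2.resize(p[90:240,170:340],None,fx=3.5,fy=3.5))
E
```

```text
time_s: 4.67
tcp_pos: [0.6288, 0.1487, 0.3974]
ee_rot: [[0.984, 0.179, 0.001], [0.179, -0.984, -0.0], [0.001, 0.0, -1.0]]
wrist_force: [-1.4, 0.3, 5.1]
gripper_width: 0.157
gripper_force: 30.0
t 4.67 grasp box mm [ 52.4   2.4 233.4] tool y in box deg -90.01 z [ 0.001 -0.    -1.   ] shift [-3.3  2.4  1.5] F [-1.37  0.28  5.11] M [ 0.01  0.42 -0.01] w 0.157 gf 29.99993374105543 j [ 28.  24.   3.   0. -69.  73.]
```

View pics/s2.png

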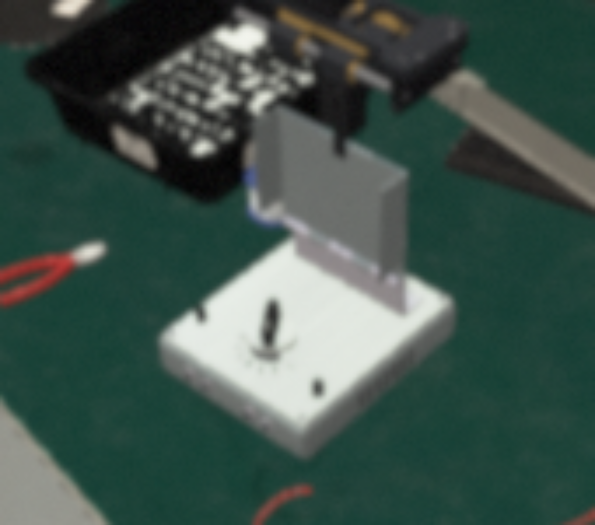

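Scene crop: the guard stands nearly upright, held by the tab at (340,150), and the knob is exposed at (270,325). I'll lower it slowly onto the stay.

```bash
python3 -m creep '[[-1,-4,0,0,0,0,0],[-1,-8,0,0,0,0,0],[-1,-12,0,0.2,0,0,0],[-1,-16,0,0.5,0,0,0],[-1,-19,0,0.8,0,0,0],[-1,-21,0,1,0,0,0],[-1,-23,0,1,0,0,0],[-1,-23,0,1,0,0,0]]';  python3 - <<'E'
from h import *
goto([.045-.142*np.cos(1.48),0,.09+.142*np.sin(1.48)])
E
```

```text
time_s: 5.38
tcp_pos: [0.6062, 0.1447, 0.3961]
ee_rot: [[0.984, 0.179, 0.003], [0.179, -0.984, 0.001], [0.003, -0.0, -1.0]]
wrist_force: [5.2, 1.5, 3.5]
gripper_width: 0.16
gripper_force: 30.0
t 5.38 grasp box mm [ 29.9   2.6 232.1] tool y in box deg -89.99 z [ 0.003  0.    -1.   ] shift [2.2 2.6 0.7] F [5.23 1.45 3.5 ] M [ 0.12 -1.71  0.03] w 0.16 gf 30.000819638371468 j [ 28.  22.  -1.   0. -67.  72.]
```

```bash
python3 -m creep '[[-1,1.5,0,0,0,0,0],[-0.6,1.5,0,0,0,0,0],[-0.5,1.5,0,0,0,0,0],[-0.4,1.5,0,0,0,0,0],[-0.3,1.5,0,0,0,0,0],[-0.3,1.5,0,0,0,0,0],[-0.3,1.5,0,0,0,0,0]]' >/dev/null;  python3 -m creep '[[-0.3,0,0,-30,0,0,0],[-0.3,0,0,-60,0,0,0],[-0.3,-60,0,-80,0,0,0],[-0.3,-100,0,-80,0,0,0],[-0.3,-140,0,-80,0,0,0],[-0.3,-160,0,-80,0,0,0],[-0.3,-160,0,-80,0,0,0]]';  python3 - <<'E'
from h import *
goto([-.045,0,.071])
p,d,P=cloud("wrist"); save("w2",p); B=(P-C)@Rb(); np.save("w2b.npy",B)
m=(d>0)&(B[...,2]>.115); q=B[m&(B[...,0]>-.05)]; print("guard pts",len(q), np.round(np.percentile(q,[2,50,98],axis=0),3) if len(q) else "")
k=(abs(B[...,0]+.045)<.03)&(abs(B[...,1])<.03)&(B[...,2]>.072)&(B[...,2]<.09)
q=B[k]; c,wh,a=cv2.minAreaRect((q[:,:2]*1000).astype(np.float32)); print(len(q),c,wh,a,q[:,2].mean())
pr=np.linalg.svd(q[:,:2]-q[:,:2].mean(0),full_matrices=0)[2][0]; print("bar angle in box deg",np.degrees(np.arctan2(pr[1],pr[0]))%180)
E
```

```text
time_s: 6.55
tcp_pos: [0.4441, 0.1138, 0.4762]
ee_rot: [[0.984, 0.18, -0.002], [0.18, -0.984, 0.001], [-0.002, -0.001, -1.0]]
wrist_force: [-0.7, 0.2, -1.2]
gripper_width: 0.346
gripper_force: 0.0
t 6.55 grasp box mm [-135.9    1.3  312.2] tool y in box deg -89.96 z [-0.002  0.001 -1.   ] shift [ 91.4   1.6 241. ] F [-0.69  0.15 -1.2 ] M [-0.03 -0.04  0.02] w 0.346 gf 0.0 j [ 35.   3. -14.  -0. -73.  66.]
guard pts 2526 [[ 0.005 -0.065  0.117]
 [ 0.022  0.004  0.148]
 [ 0.041  0.069  0.203]]
353 (-44.923763275146484, 2.176614761352539) (39.82212829589844, 10.94995403289795) 34.075584411621094 0.08121463857884106
bar angle in box deg 34.303973623152615
```

View pics/w2.png

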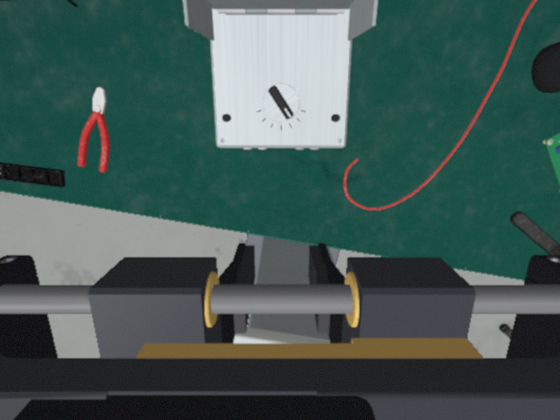

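The wrist view shows the guard propped at the top and the knob bar at (282,102), at about +34° in the box frame. A rotated gripper body would hit the guard. I'll use the closed fingers as a peg instead, pushing the bar's near end sideways (+y), which turns it clockwise and leaves the knob free to sink.

```bash
python3 -m creep '[[-1,71,36,150,0,0,0],[-1,71,36,150,0,0,0],[-1,71,36,150,0,0,0],[-1,71,36,150,0,0,0],[-1,71,36,150,0,0,0],[-1,71,36,150,0,0,0],[-1,71,36,150,0,0,0],[-1,71,36,150,0,0,0]]' >/dev/null;  python3 - <<'E'
from h import *
goto([-.065,-.035,.084])
p,d,P=cloud("wrist"); save("w3",p); B=(P-C)@Rb()
q=B[(d>0)&(B[...,2]>.115)&(B[...,0]>-.03)]; 
q=q[abs(q[:,1])<.05]; print("guard panel",len(q)); 
if len(q)>50: k=np.polyfit(q[:,2],q[:,0],1); print("guard angle",np.pi/2+np.arctan(k[0]))
E
```

```text
t 7.27 grasp box mm [-57.4 -33.1 163.9] tool y in box deg -89.97 z [ 0.004  0.001 -1.   ] shift [-8.   2.  79.8] F [0.61 0.33 0.27] M [-0.08 -0.04  0.02] w 0.006 gf 0.0 j [ 28.  17. -19.   0. -54.  73.]
guard panel 24324
guard angle 1.1423388733764501
```

View pics/w3.png

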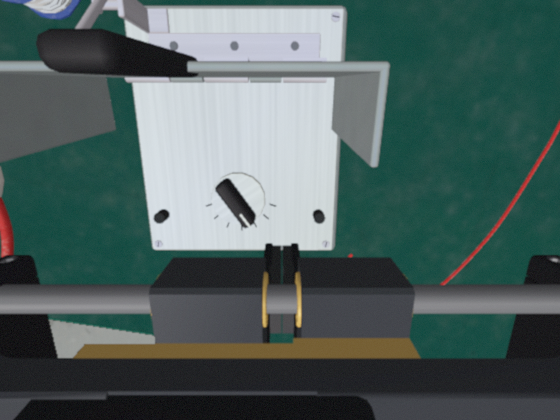

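The wrist view shows the guard edge-on at (190,68), still propped, and the knob at (236,203), with the closed fingers to its right. I'll check how far the camera stands off, then descend.

```bash
python3 -c "
from h import *
print(np.round(vision.camera_model('wrist')['mount'],3))
goto([-.065,-.035,.084])"; python3 -m creep '[[-1,-8,2,20,0,0,0],[-1,-8,2,40,0,0,0],[-1,-8,2,60,0,0,0],[-1,-8,2,75,0,0,0],[-1,-8,2,80,0,0,0],[-1,-8,2,80,0,0,0],[-1,-8,2,80,0,0,0]]' ;  python3 - <<'E'
from h import *
goto([-.065,-.035,.084])
E
```

```text
[[-0.    -0.957 -0.289  0.078]
 [ 1.     0.    -0.001  0.   ]
 [ 0.001 -0.289  0.957  0.019]
 [ 0.     0.     0.     1.   ]]
t 7.32 grasp box mm [-57.5 -33.  164.1] tool y in box deg -89.96 z [ 0.005  0.001 -1.   ] shift [-7.9  2.1 80.1] F [ 0.2  -0.36  1.86] M [-0.02 -0.03 -0.  ] w 0.007 gf 0.0 j [ 28.  17. -19.   0. -54.  73.]
time_s: 7.9
tcp_pos: [0.519, 0.0906, 0.2472]
ee_rot: [[0.984, 0.179, 0.003], [0.179, -0.984, 0.001], [0.003, -0.001, -1.0]]
wrist_force: [-0.3, -0.1, 1.0]
gripper_width: 0.009
gripper_force: 0.0
t 7.9 grasp box mm [-65.5 -35.1  83.2] tool y in box deg -89.96 z [ 0.003  0.001 -1.   ] shift [ 0.6 -0.1 -0.8] F [-0.28 -0.14  1.02] M [-0.05 -0.    0.06] w 0.009 gf 0.0 j [ 28.  23. -25.   0. -42.  73.]
```

```bash
python3 -m creep '[[-1,-14,0,-1,0,5,0],[-1,-28.5,0,1,0,10,0],[-1,-28.5,0,1,0,10,0],[-1,-28.5,0,1,0,10,0],[-1,-28.5,0,1,0,10,0]]' > /dev/null;  python3 -c "
from h import *
goto([-.065,-.035,.084])"
python3 -m creep '[[-1,0,-1.5,0,0,0,0],[-1,0,-3,0,0,0,0],[-1,0,-4.5,0,0,0,0],[-1,0,-6,0,0,0,0],[-1,0,-6,0,0,0,0]]' > /dev/null;  python3 -c "
from h import *
goto([-.065,-.029,.084])"
```

```text
t 8.32 grasp box mm [-64.5 -34.9  84.9] tool y in box deg -89.97 z [ 0.176  0.001 -0.984] shift [-0.7  0.1  0.7] F [ 0.04 -0.1   0.04] M [-0.1   0.32 -0.  ] w 0.004 gf 0.0 j [ 29.  19. -34.   7. -27.  65.]
t 8.73 grasp box mm [-66.2 -29.3  83. ] tool y in box deg -90.0 z [ 0.173 -0.    -0.985] shift [ 1.3 -0.3 -0.8] F [ 0.6   0.41 -0.38] M [-0.12  0.36 -0.07] w 0.007 gf 0.0 j [ 30.  19. -35.   7. -27.  64.]
```

```bash
cat > st.py <<'E'
from h import *
s=r.sense(); R=Rb(); F=R.T@np.array(s["wrist_force"]); g=R.T@(np.array(s["tcp_pos"])+.164*np.array(s["ee_rot"])[:,2]-C)*1000
print("t",round(s["time_s"],2),"g",np.round(g,1),"Fbox",np.round(F,1))
E
for i in 1 2; do :; done
python3 -m creep '[[-1,0,-1,0,0,0,0],[-1,0,-2,0,0,0,0],[-1,0,-3,0,0,0,0],[-1,0,-4,0,0,0,0]]' >/dev/null; python3 st.py
python3 -m creep '[[-1,0,-1,0,0,0,0],[-1,0,-2,0,0,0,0],[-1,0,-3,0,0,0,0],[-1,0,-4,0,0,0,0]]' >/dev/null; python3 st.py
python3 -m creep '[[-1,0,-1,0,0,0,0],[-1,0,-2,0,0,0,0],[-1,0,-3,0,0,0,0]]' >/dev/null; python3 st.py
```

```text
t 9.07 g [-66.5 -25.5  83. ] Fbox [ 0.7  0.1 -0.5]
t 9.4 g [-66.7 -21.8  83. ] Fbox [ 1.4 -4.6  1.4]
t 9.65 g [-67.9 -20.1  82.8] Fbox [-0.7 -9.5  3.4]
```

```bash
cat > knob.py <<'E'
from h import *
import sys
cs=[]
for n in ("wrist","scene","top"):
    p,d,P=cloud(n); B=(P-C)@Rb()
    k=(d>0)&(abs(B[...,0]+.045)<.028)&(abs(B[...,1]-.002)<.028)&(B[...,2]>.072)&(B[...,2]<.09)&(p.max(-1)<90)
    q=B[k]
    if len(q)>20:
        top=q[q[:,2]>np.percentile(q[:,2],60)-.004]
        pr=np.linalg.svd(top[:,:2]-top[:,:2].mean(0),full_matrices=0)[2][0]; c,wh,a=cv2.minAreaRect((top[:,:2]*1000).astype(np.float32))
        print(n,len(q),"ang",round((np.degrees(np.arctan2(pr[1],pr[0]))+90)%180-90,1),"top z",np.round(np.percentile(q[:,2],[50,90])*1000,1),np.round(c,1),np.round(wh,1))
    if n==(sys.argv+["",""])[1]: save(sys.argv[2],p)
E
python3 knob.py wrist w4
```

```text
wrist 1873 ang 43.3 top z [81.2 82.8] [-47.8  -3.1] [50.4 18.6]
```

View pics/w4.png

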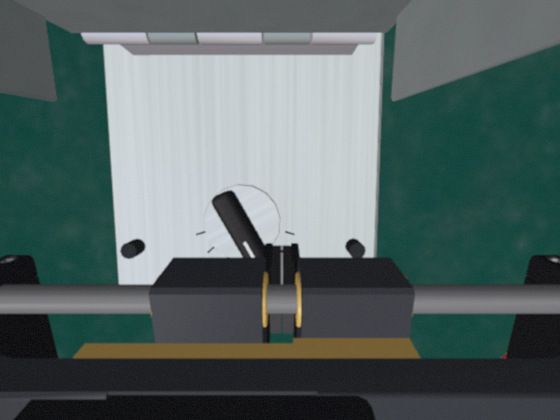

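The wrist view shows the fingers at (280,250) touching the bar's end corner near (265,248), with the bar still at about 34°. The peg sits slightly outboard, so I'll back off, go 8 mm inward and push again.

```bash

python3 -m creep '[[-1,0,3,0,0,0,0],[-1,0,6,0,0,0,0],[-1,4,6,0.7,0,0,0],[-1,8,6,1.4,0,0,0],[-1,8,6,1.4,0,0,0],[-1,8,6,1.4,0,0,0]]' >/dev/null; python3 st.py
python3 -m creep '[[-1,0,-1,0,0,0,0],[-1,0,-2,0,0,0,0],[-1,0,-3,0,0,0,0]]' >/dev/null; python3 st.py
python3 -m creep '[[-1,0,-1,0,0,0,0],[-1,0,-2,0,0,0,0]]' >/dev/null; python3 st.py
```

```text
t 10.3 g [-57.8 -24.3  83. ] Fbox [-0.3 -0.1  0.9]
t 10.55 g [-58.5 -21.4  83. ] Fbox [-0.8  0.  -0.4]
t 10.72 g [-58.8 -20.1  83. ] Fbox [ 0.7 -4.8  1.2]
```

```bash

python3 -m creep '[[-1,0,-1,0,0,0,0],[-1,0,-2,0,0,0,0]]' >/dev/null; python3 st.py
python3 -m creep '[[-1,0,-1,0,0,0,0],[-1,0,-2,0,0,0,0]]' >/dev/null; python3 st.py
python3 knob.py
```

```text
t 10.88 g [-59.6 -18.9  82.8] Fbox [-0.4 -6.7  2. ]
t 11.05 g [-60.6 -17.4  82.5] Fbox [-1.9 -8.7  4.4]
wrist 1653 ang 50.0 top z [81.  83.7] [-44.1  -3.1] [43.5 21. ]
```

```bash
sed -i 's/    q=B\[k\]/    k[(240 if n=="wrist" else 420):]=False; q=B[k]/' knob.py; python3 knob.py wrist w5
```

```text
wrist 791 ang 20.9 top z [81.  82.1] [-34.4   4.4] [19.6 10.4]
```

View pics/w5.png

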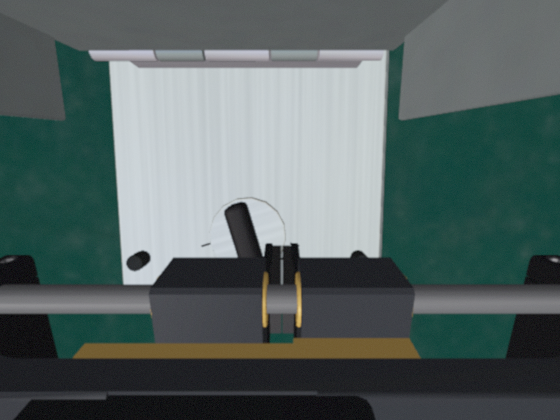

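The knob is turning: the bar at (245,230) is now about 21°, not yet sunk. I'll keep going gently.

```bash

python3 -m creep '[[-1,0,-0.8,0,0,0,0],[-1,0,-1.5,0,0,0,0]]' >/dev/null; python3 st.py
python3 -m creep '[[-1,0,-0.8,0,0,0,0],[-1,0,-1.5,0,0,0,0]]' >/dev/null; python3 st.py
python3 knob.py|head -1
```

```text
t 11.52 g [-60.9 -15.9  82.3] Fbox [-3.1 -8.7  3.1]
t 11.68 g [-59.  -12.9  82.7] Fbox [-1.7 -1.1  0.1]
wrist 673 ang 3.8 top z [77.9 78.8] [-33.3   2.2] [17.7 10.4]
```

The knob has sunk: its top is at 78.8 mm, about 3.3 mm lower, and the force has dropped. Next I'll push on gently to the wall.

```bash

for k in 1; do python3 -m creep '[[-1,0,-0.5,0,0,0,0],[-1,0,-1,0,0,0,0]]' >/dev/null; python3 st.py; done
python3 -m creep '[[-1,0,-0.5,0,0,0,0],[-1,0,-1,0,0,0,0]]' >/dev/null; python3 st.py
```

```text
t 12.0 g [-58.5 -11.7  83. ] Fbox [-0.3 -5.  -0.2]
t 12.17 g [-58.8 -11.3  83. ] Fbox [-0.3 -6.9  1.7]
```

```bash

python3 -m creep '[[-1,0,-0.5,0,0,0,0],[-1,0,-0.8,0,0,0,0],[-1,0,-0.8,0,0,0,0]]' >/dev/null; python3 st.py;python3 knob.py|head -1
```

```text
t 12.42 g [-59.2 -10.9  83. ] Fbox [-1.8 -7.2  1.2]
wrist 649 ang -12.3 top z [77.8 78.8] [-33.5   0.2] [10.  18.3]
```

```bash

python3 -m creep '[[-1,0,-0.5,0,0,0,0],[-1,0,-0.8,0,0,0,0],[-1,0,-0.8,0,0,0,0]]' >/dev/null; python3 st.py
python3 -m creep '[[-1,0,-0.4,0,0,0,0],[-1,0,-0.4,0,0,0,0]]' >/dev/null; python3 st.py; python3 -c "
from h import *
goto([0,0,0])"
```

```text
t 12.82 g [-59.4 -10.6  83. ] Fbox [-0.3 -8.5  2. ]
t 12.98 g [-59.4 -10.5  83. ] Fbox [ -1.4 -11.1   1.8]
t 12.98 grasp box mm [-59.4 -10.5  83. ] tool y in box deg -90.11 z [ 0.171 -0.003 -0.985] shift [ 44.4 -10.8  91.9] F [  0.59 -11.21   1.79] M [-3.23 -0.3  -0.69] w 0.003 gf 5.309905358590186 j [ 32.  20. -34.   8. -28.  61.]
```

The knob is bearing on the wall: 11 N with no further travel. A touch more, and hold.

```bash

python3 -m creep '[[-1,0,-0.4,0,0,0,0],[-1,0,-0.6,0,0,0,0],[-1,0,-0.6,0,0,0,0],[-1,0,-0.6,0,0,0,0]]' >/dev/null; python3 st.py
python3 -m creep '[[-1,0,0,0,0,0,0],[-1,0,0,0,0,0,0],[-1,0,0,0,0,0,0],[-1,0,0,0,0,0,0]]' >/dev/null; python3 st.py
```

```text
t 13.32 g [-59.5 -10.3  83. ] Fbox [ -0.2 -12.    3. ]
t 13.65 g [-59.5 -10.3  83. ] Fbox [ -0.2 -12.1   2.1]
```

At a slightly negative bar angle the contact is probably at the peg's inner edge, so the lever arm is short. I'll back off, move outboard 10 mm and measure the bar angle again.

```bash

python3 -m creep '[[-1,0,3,0,0,0,0],[-1,0,7,0,0,0,0],[-1,-5,7,-0.9,0,0,0],[-1,-10,7,-1.7,0,0,0],[-1,-10,7,-1.7,0,0,0],[-1,-10,7,-1.7,0,0,0]]' >/dev/null; python3 st.py; python3 knob.py wrist w6
python3 -m creep '[[-1,0,-1,0,0,0,0],[-1,0,-2,0,0,0,0],[-1,0,-3,0,0,0,0]]' >/dev/null; python3 st.py
python3 -m creep '[[-1,0,-0.7,0,0,0,0],[-1,0,-1.5,0,0,0,0]]' >/dev/null; python3 st.py
```

```text
t 14.15 g [-68.7 -14.5  83.2] Fbox [ 0.1  0.3 -0.4]
wrist 1026 ang -12.1 top z [77.8 78.8] [-38.7   0.7] [10.4 28.4]
t 14.55 g [-68.4 -11.8  83. ] Fbox [-0.3 -0.2  0.5]
t 14.72 g [-68.5 -10.4  83. ] Fbox [-0.2  0.5  0.9]
```

View pics/w6.png

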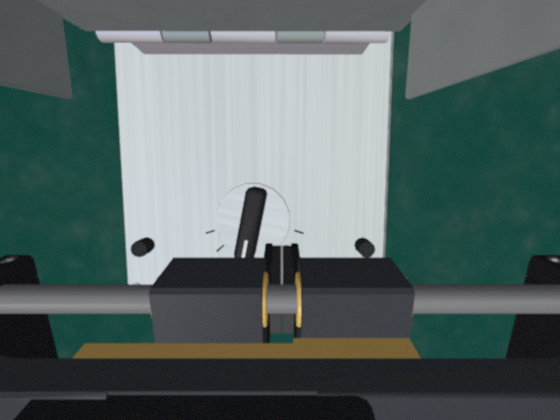

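The bar is at -12° (visible at (252,225)), sunk, with its near end left of the peg. I'll push outboard in small steps.

```bash

python3 -m creep '[[-1,0,-0.5,0,0,0,0],[-1,0,-1,0,0,0,0]]' >/dev/null; python3 st.py
python3 -m creep '[[-1,0,-0.5,0,0,0,0],[-1,0,-1,0,0,0,0]]' >/dev/null; python3 st.py
python3 -m creep '[[-1,0,-0.5,0,0,0,0],[-1,0,-0.5,0,0,0,0]]' >/dev/null; python3 st.py
```

```text
t 14.88 g [-68.5  -9.5  83. ] Fbox [ 1.7 -2.6 -0.2]
t 15.05 g [-68.7  -9.   83. ] Fbox [ 1.4 -5.5  0.3]
t 15.22 g [-68.7  -8.8  83. ] Fbox [ 2.8 -4.8 -0.2]
```

```bash

python3 -m creep '[[-1,0,-0.5,0,0,0,0],[-1,0,-0.7,0,0,0,0],[-1,0,-0.7,0,0,0,0]]' >/dev/null; python3 st.py
python3 -m creep '[[-1,0,-0.5,0,0,0,0],[-1,0,-0.7,0,0,0,0],[-1,0,-0.7,0,0,0,0]]' >/dev/null; python3 st.py
```

```text
t 15.47 g [-68.8  -8.6  83. ] Fbox [ 2.5 -6.5  0.7]
t 15.72 g [-68.9  -8.3  83. ] Fbox [  3.2 -10.1   0.2]
```

```bash

python3 -m creep '[[-1,0,-0.5,0,0,0,0],[-1,0,-0.7,0,0,0,0],[-1,0,-0.7,0,0,0,0]]' >/dev/null; python3 st.py
python3 -m creep '[[-1,0,-0.3,0,0,0,0],[-1,0,-0.3,0,0,0,0],[-1,0,-0.3,0,0,0,0],[-1,0,-0.3,0,0,0,0]]' >/dev/null; python3 st.py
```

```text
t 15.97 g [-69.   -8.   82.9] Fbox [  3.6 -12.4   0.7]
t 16.3 g [-69.1  -8.   82.9] Fbox [  4.2 -14.    0.5]
```

```bash

python3 -m creep '[[-1,0,0,0,0,0,0],[-1,0,0,0,0,0,0],[-1,0,0,0,0,0,0],[-1,0,0,0,0,0,0]]' >/dev/null; python3 st.py; python3 knob.py
python3 -m creep '[[-1,0,2,0,0,0,0],[-1,0,8,0,0,0,0],[-1,-10,15,-5,0,0,0],[-1,-20,15,-30,0,0,0],[-1,-30,15,-60,0,0,0],[-1,-50,15,-90,0,0,0],[-1,-70,15,-120,0,0,0],[-1,-80,15,-150,0,0,0]]' >/dev/null
python3 -m creep '[[-1,-40,0,-30,0,0,0],[-1,-40,0,-30,0,0,0],[-1,-40,0,-30,0,0,0],[-1,-40,0,-30,0,0,0],[-1,-40,0,-30,0,0,0],[-1,-40,0,-30,0,0,0]]'; python3 knob.py wrist w7; python3 -c "
from h import *
P=cloud('scene')[2]; B=(P-C)@Rb(); q=B[(abs(B[...,1])<.05)&(B[...,0]>-.02)&(B[...,0]<.09)&(B[...,2]>.11)&(B[...,2]<.2)]
k=np.polyfit(q[:,2],q[:,0],1); print(len(q),'guard',np.pi/2+np.arctan(k[0]))"
```

```text
t 16.63 g [-69.1  -8.   82.9] Fbox [  4.3 -13.4   0.6]
wrist 997 ang -15.3 top z [77.9 78.8] [-39.    0.8] [ 9.8 28.8]
top 23 ang 0.5 top z [77.3 79.9] [-33.5   0.7] [ 7.5 15.1]
time_s: 17.95
tcp_pos: [0.3395, 0.073, 0.4]
ee_rot: [[0.969, 0.178, 0.169], [0.176, -0.984, 0.029], [0.171, 0.001, -0.985]]
wrist_force: [-0.4, -0.2, 0.3]
gripper_width: 0.006
gripper_force: 0.0
wrist 405 ang -10.1 top z [77.5 78.6] [-45.6   1.6] [10.1 38.6]
scene 29 ang -9.6 top z [76.7 77.8] [-47.3  -1.7] [ 7.4 32.6]
top 49 ang -6.2 top z [77.2 79.5] [-44.1   2.4] [ 7.6 36.3]
515 guard 1.4752385900170901
```

View pics/w7.png

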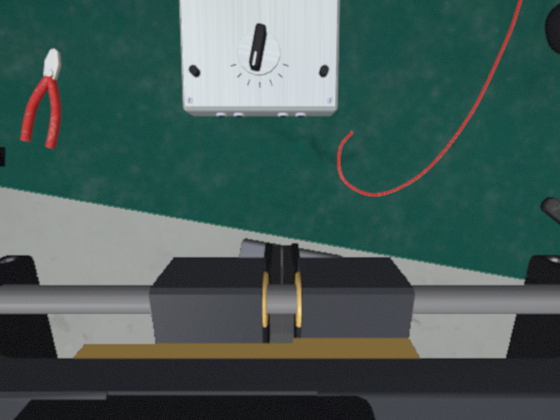

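The knob is home at (258,48): its top is at about 78.5 mm, the same as when it sank. The guard is propped at 1.475 rad and the robot is clear, so I'm handing in.

```bash
python3 -c "
from station import r
print(r.finish_job())"
```

```text
the job is handed in; nothing more can be done
None
```

I handed the job in at about 18 s without seeing a verdict: the guard is propped on its stay at about 1.48 rad. The selector sank into its pocket and was turned against the wall with an estimated 0.2 N m. The robot is clear and nothing nearby was touched.

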